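# Put the mixed pile out on the display table

### The job

Someone has left a mixed pile of stock on the display table: take it apart and put every piece with its own kind. Lay the pink carton, the ink pad and the sleeve box each squarely on top of the one like it that is already out, leaving that one where it lies; draw back the clear cover of the wooden tape case, lay the tape roll flat in the free space beside the roll inside, and slide the cover fully shut again. Do not knock over or shift the stamp that stands nearby.

Things in the scene. Friction and masses are not known exactly. Their poses are not given: they have to be found in the camera images.
- tape: roll of paper tape lying flat, the top piece of the pile; 51 mm diameter, 18 mm high, white top, patterned side, solid; 22 g. Origin: centre of the underside; z up
- ink_pad: closed black ink pad, second in the pile from the top, lies on the pink carton with the tape roll on it; 66 (x) x 76 (y) x 20 mm. Origin: centre of the underside; x along the short side (grip across x), z up
- pink_carton: flat pink carton, third in the pile from the top, lies crosswise on the sleeve box; 68 (x) x 100 (y) x 18 mm. Origin: centre of the underside; x along the short side (grip across x), z up
- sleeve_box: flat sleeve box with a printed landscape, the bottom piece of the pile, on the table; 70 (x) x 105 (y) x 25 mm. Origin: centre of the underside; x along the short side (grip across x), z up. Nothing moves on it
- ink_stock: the closed black ink pad that is already out, alone and loose on the table; same size and axes as ink_pad. The ink pad goes on top of it, long sides parallel (either way round)
- pink_stock: the pink carton that is already out, alone and loose on the table; same size and axes as pink_carton. The pink carton goes on top of it, long sides parallel (either way round)
- sleeve_stock: the printed sleeve box that is already out, alone and loose on the table; same size and axes as sleeve_box. The sleeve box goes on top of it, long sides parallel (either way round)
- case: low light-wood tape case, fixed, 132 (x) x 126 (y) x 32 mm, walls 6 mm, floor top 5 mm above the table. Origin: centre of its underside; -x end is the low front (24 mm), over which the cover is drawn. A roll like the tape (fixed) lies in front, at x = -33 mm, top at 24 mm. Free space: x -8 to +60, y -57 to +57 mm, middle x = +26, y = 0; open fingers fit beside the tape along y
- cover (a joint): clear plate sliding in grooves on top of the case: 0 = shut, 0.066 m = fully drawn towards the case's -x (only then is the free space fully clear); stays where left, slides with 1.2 N. Its top is 28 mm above the table; a brass knob, 16 mm diameter, rises from it to 48 mm above the table (full width in the top 9 mm), centred at x = -23 mm minus the joint value, y = 0 in the case's frame
- stamp: black pocket stamp standing upright, loose, 23 x 23 x 68 mm, a bystander; leave it standing where it is. Origin: centre of its underside; z up. Fixed around it: sticker racks 130 mm tall in the middle of the table, a file box 140 mm tall at the right, a cup of pens 180 mm tall behind (x from 0.69 m, y -0.17 to -0.05 m); keep clear, carry things across 160 mm up

How it is judged:
By the outcome, as a careful person would: the job done as asked, in the order asked, and still so for the second after the job is handed in, with the robot touching nothing.
It also fails if it takes over 141 s, if anything falls off the work surface, if the arm or the gripper's body presses on something with over 40 N, if the wrist force passes 120 N, or if a joint passes its speed limit or range.

### The arm

A 6-joint arm with a two-finger parallel gripper is mounted at the origin on a cart in front of the work surface, level with it; the furniture and walls round the work are solid. World frame = base frame: x ahead of the robot, y to its left, z up, the work surface at z = 0. Lengths are in m, angles in rad, forces in N, time in s.
With the tool pointing down it reaches from about 0.25 to 0.725 m from the base axis. Payload 4 kg.
Tool frame: the origin (TCP) lies at the very end of the fingers, on their centre line; the grasp point (between the pads) lies 19 mm behind it; z points along the fingers, y is the line along which they close (so a half turn about z gives the same grasp; the last joint's range is limited). The gripper opens to 85 mm and grips with 20 to 120 N. Pads are 22 mm wide; open, the fingers measure 114 mm over their backs; the gripper's body (76 mm by 85 mm) begins 54 mm behind the grasp point. The pads swing forward as they close: fully open they stand 13 mm farther back than shut.
Start: joints at [1.119, 0.241, 0.005, 1.335, 0, 1.571], TCP at [0.218, 0.45, 0.231] pointing down, gripper open.
Joint ranges: [-2.72, 2.72], [-1.05, 1.87], [-1.09, 1.28], [-1.99, 2.15], [-1.42, 1.44], [-3.14, 3.14]. Speed limits (rad/s): [2.79, 2.79, 3.14, 3.14, 3.14, 3.14].

### API

Orientations are given as a unit quaternion [x, y, z, w].
In Python, from workcell import telemetry, vision, workorder gives the robot as it stands.
- The arm moves only by the shell command python3 -m inch 'ROWS'. ROWS is JSON, a list of rows, each a list of 3 entries, a list of its own where there are three numbers: the turn, a rotation vector about the tool's x, y, z scaled (see below), then the shift along the tool's x, y, z scaled (see below), then the closure, from -1 (fully open) to 1 (shut). A call has 1 to 10 rows; each row shifts and turns the commanded pose from where the row before left it, along the tool's axes as they then stand; what a row does not reach is not made up. The controller multiplies each number of a shift by 0.3 m and each number of a turn by 360 degrees. A row lasts 1/12 s, in which the tool goes at most 41.7 mm and 7.16 degrees, less where a joint would pass 70% of its speed; a pose out of reach is approached as far as the arm can. A call with a number of a shift or a turn outside -1 to 1 is refused whole. A call with a gripper value outside its range is refused whole. The fingers move at their own pace and stop on an object; the grip force is fixed at half the most. Time passes only in rows, so rows that do not move let the fingers close. It gives the time, the measured TCP pose, the force, the opening and the grip force at its end, in the units of the state.
- telemetry.get_obs(): the state, without advancing time (a new reading comes with each control period).
- vision.camera(name): name is "scene" or "top" or "wrist"; returns a dict with "img" (480x640x3 uint8, red, green, blue), "fov_y" (degrees; the focal length in pixels is half the picture's height over the tangent of half this angle, whatever the lens; pixels are square), "cx", "cy" (the principal point, pixels), "pose" (4x4, takes a point from camera to world coordinates). Camera axes: x right, y up, looking along -z (the intrinsics and any distortion apply to the point x, -y, -z); pixel columns grow to the right and rows downward; lengths in m; the calibration is good to about 2 mm. A picture is of the moment at which its call begins. There is no depth.
- workorder.job_done(): hands the job in; it is judged then, once.
The state is a dict: "clock": time; "joint_pos": joint angles; "joint_vel": joint speeds; "tau": joint torques, N m; "eef_pos": TCP position; "tool_rot": TCP orientation; "ft_force": force on the tool from outside, world axes, zero at the start; "ft_torque": the same for the moment, N m; "grip_width": finger opening in m; "grasp_force": force on a finger pad.
Only numpy, scipy, OpenCV 4.12 (cv2) and the standard library are available. Lean on these libraries where they do the work, as an engineer would, in place of code of your own. Each camera call takes 0.05 s, during which the arm holds its last target. There are 200 camera calls.

## Working session

There is one attempt and no reset: what is moved stays moved. The work goes in short steps, Python scripts to look and compute and a shell command to move; the robot and the scene stay as the last step left them, time stands still between calls to the robot, and variables do not carry over. Pictures are saved under pics/ and viewed, at most 14 in all, crops included, and the job is handed in when it is done.

```bash
ls; mkdir -p pics; python3 - <<'E'
from workcell import telemetry, vision
import cv2,numpy as np
print(telemetry.get_obs())
for n in ("scene","top","wrist"):
    c=vision.camera(n); cv2.imwrite(f"pics/{n}0.png",c["img"][:,:,::-1]); np.save(f"pics/{n}0.npy",c,allow_pickle=True)
    print(n,{k:v for k,v in c.items() if k!="img"})
E
```

```text
pics
{'clock': 0.0, 'joint_pos': array([ 1.11899379e+00,  2.41438743e-01,  3.72536487e-03,  1.33523124e+00,
       -3.92076410e-06,  1.57076239e+00]), 'joint_vel': array([-7.66663462e-04, -1.25192762e-03,  8.04783991e-04, -7.73907056e-04,
        5.78255811e-05,  9.10501268e-04]), 'tau': array([-2.88776810e-04, -3.72315824e+01,  2.52410710e+01,  1.70606165e-02,
       -5.19215962e-05, -1.63553983e-05]), 'eef_pos': array([0.21801351, 0.44925017, 0.23040055]), 'tool_rot': array([ 2.23968157e-01,  9.74595871e-01, -1.04728935e-03, -2.38699489e-04]), 'ft_force': array([1.05183837, 0.64739132, 0.48111784]), 'ft_torque': array([-0.00124047, -0.01397572,  0.02386821]), 'grasp_force': 0.0, 'grip_width': 0.08528657743939441}
scene {'fov_y': 50.07177196926901, 'cx': 325.401166406372, 'cy': 243.07534802389105, 'pose': array([[-0.62876173,  0.45086533, -0.6335449 , -0.19578661],
       [-0.777268  , -0.3881475 ,  0.49517267,  0.60772398],
       [-0.02265269,  0.80377981,  0.59449548,  0.67128939],
       [ 0.        ,  0.        ,  0.        ,  1.        ]])}
top {'fov_y': 56.915235462161796, 'cx': 330.3202589109869, 'cy': 243.64569040739832, 'pose': array([[-0.01743882,  0.99740062, -0.06991346,  0.38962818],
       [-0.9996964 , -0.01861085, -0.0161478 ,  0.0892553 ],
       [-0.01740697,  0.06961064,  0.99742236,  0.9058095 ],
       [ 0.        ,  0.        ,  0.        ,  1.        ]])}
wrist {'fov_y': 67.32096760521317, 'cx': 313.2046434637102, 'cy': 237.7916944041849, 'pose': array([[ 0.43712988, -0.8659883 , -0.24286156,  0.15614598],
       [ 0.89939718,  0.42044794,  0.11961705,  0.48018929],
       [-0.00147632, -0.27071719,  0.96265779,  0.37267384],
       [ 0.        ,  0.        ,  0.        ,  1.        ]])}
```

View pics/scene0.png

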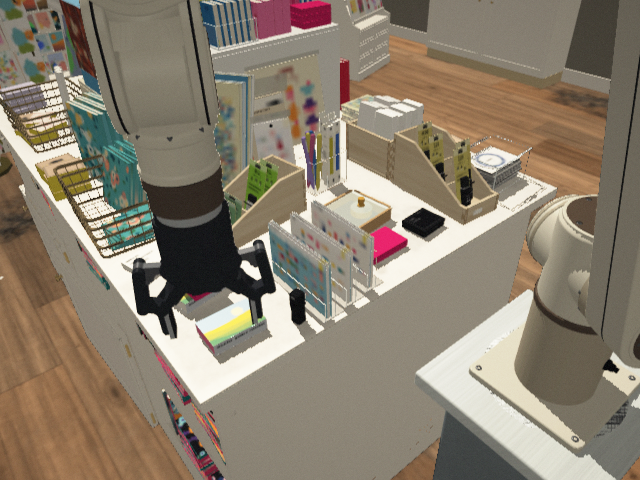

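View pics/top0.png

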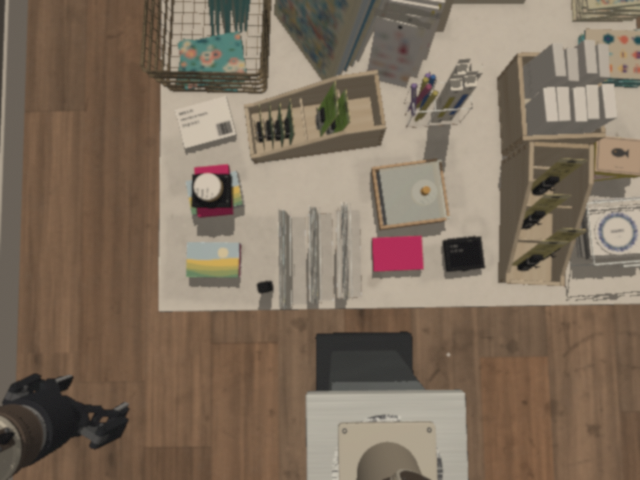

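The scene shows the pile partly behind the gripper at (200,290). In the top view:
- pile (210,190)
- sleeve_stock (214,258)
- stamp (265,287)
- racks, columns 280-350
- pink_stock (398,254)
- ink_stock (463,254)
- case (409,195), with its knob at (426,190), so the case's −x is roughly world −y

```bash
cat > h.py <<'E'
import numpy as np, cv2
from workcell import telemetry, vision
def shot(n,name=None):
    c=vision.camera(n); 
    if name: cv2.imwrite(f"pics/{name}.png",c["img"][:,:,::-1]); np.save(f"pics/{name}.npy",c,allow_pickle=True)
    return c
def load(name): return np.load(f"pics/{name}.npy",allow_pickle=True).item()
def cast(c,uv,z):
    uv=np.atleast_2d(uv).astype(float); f=240/np.tan(np.radians(c["fov_y"]/2)); P=c["pose"]
    d=np.c_[(uv[:,0]-c["cx"])/f,-(uv[:,1]-c["cy"])/f,-np.ones(len(uv))]@P[:3,:3].T
    o=P[:3,3]; return o+d*((z-o[2])/d[:,2])[:,None]
def proj(c,p):
    f=240/np.tan(np.radians(c["fov_y"]/2)); P=c["pose"]; q=(np.atleast_2d(p)-P[:3,3])@P[:3,:3]
    return np.c_[c["cx"]+f*q[:,0]/-q[:,2], c["cy"]-f*q[:,1]/-q[:,2]]
def rect(c,mask,z,roi):
    """largest blob of mask in roi (x0,y0,x1,y1) -> world rect at height z: centre, sizes, yaw(deg) of the long side"""
    x0,y0,x1,y1=roi; m=np.zeros(mask.shape,np.uint8); m[y0:y1,x0:x1]=mask[y0:y1,x0:x1]
    m=cv2.morphologyEx(m,cv2.MORPH_OPEN,np.ones((3,3),np.uint8))
    cs,_=cv2.findContours(m,cv2.RETR_EXTERNAL,cv2.CHAIN_APPROX_NONE); k=max(cs,key=cv2.contourArea)[:,0]
    w=cast(c,k,z)[:,:2]; (cx,cy),(a,b),t=cv2.minAreaRect((w*1000).astype(np.float32))
    if a<b: a,b,t=b,a,t+90
    return np.round([cx,cy,a,b,(t+90)%180-90],1)
def hsv(c): return cv2.cvtColor(c["img"],cv2.COLOR_RGB2HSV)
E
python3 - <<'E'
from h import *
c=load("top0"); H=hsv(c); h,s,v=H[...,0],H[...,1].astype(int),H[...,2]
pink=((h>160)&(s>150)).astype(np.uint8); black=((v<60)).astype(np.uint8)
print("pink_stock",rect(c,pink,.018,(360,225,435,285)))
print("ink_stock",rect(c,black,.020,(438,230,495,280)))
print("stamp top",rect(c,black,.068,(250,270,280,300)))
print("ink_pad",rect(c,black,.063,(180,160,250,225)))
print("pink_carton",rect(c,pink,.043,(180,160,250,225)))
print("tape",rect(c,((v>170)&(s<60)).astype(np.uint8),.081,(190,168,228,205)))
print("sleeve_stock",rect(c,(s>60).astype(np.uint8),.025,(180,235,250,285)))
print("case",rect(c,((s>60)&(h<30)).astype(np.uint8),.03,(365,155,455,235)))
print("knob",rect(c,((s>110)&(h<30)).astype(np.uint8),.048,(415,180,438,202)))
a=c["img"][145:300,160:500,::-1]; cv2.imwrite("pics/crop.png",cv2.resize(a,None,fx=2.3,fy=2.3,interpolation=cv2.INTER_CUBIC))
E
```

```text
pink_stock [430.3 -29.4  96.6  65.1 -88.5]
ink_stock [ 425.9 -159.8   74.4   64.   -86. ]
stamp top [368.7 228.2  25.5  18.1 -79.7]
ink_pad [555.  329.5  74.1  62.5  88.8]
pink_carton [518.9 330.6  65.6  15.9  88.9]
tape [561.3 334.3  46.2  45.7   0. ]
sleeve_stock [418.  338.7 108.6  53.9  89. ]
case [547.7 -51.6 133.6 130.2 -83. ]
knob [551.2 -83.4  11.9  11.7  -1.8]
```

View pics/crop.png

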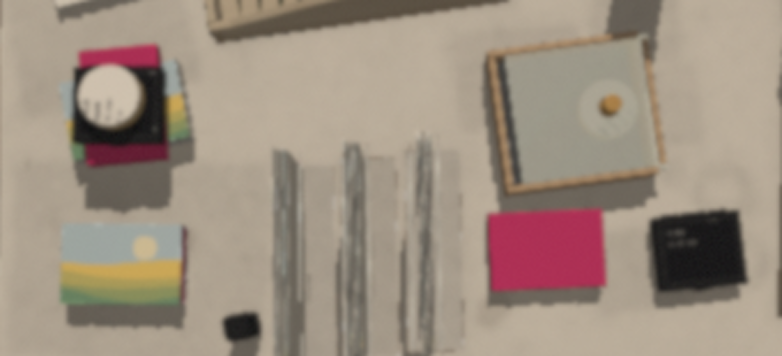

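The crop confirms the layout. Pink carton long side is along world x. Ink pad, both stock boxes and pink_stock have theirs along y. The case is yawed about 97°, with its front facing −y. I'll turn the tool to the case axes and move over the knob.

```bash
python3 -m inch '[[[0,0,0.0198],[0,0,0],0],[[0,0,0.0198],[0,0,0],0],[[0,0,0.0198],[0,0,0],0],[[0,0,0.0198],[0,0,0],0],[[0,0,0.0198],[0,0,0],0],[[0,0,0.0198],[0,0,0],0],[[0,0,0.0198],[0,0,0],0],[[0,0,0.0198],[0,0,0],0]]'
python3 -m inch '[[[0,0,0],[-0.1165,0.0556,0],0],[[0,0,0],[-0.1165,0.0556,0],0],[[0,0,0],[-0.1165,0.0556,0],0],[[0,0,0],[-0.1165,0.0556,0],0],[[0,0,0],[-0.1165,0.0556,0],0],[[0,0,0],[-0.1165,0.0556,0],0],[[0,0,0],[-0.1165,0.0556,0],0],[[0,0,0],[-0.1165,0.0556,0],0]]' 
python3 -m inch '[[[0,0,0],[-0.1165,0.0556,0],0],[[0,0,0],[-0.1165,0.0556,0],0],[[0,0,0],[-0.1165,0.0556,0],0],[[0,0,0],[-0.1165,0.0556,0],0],[[0,0,0],[-0.1165,0.0556,0],0],[[0,0,0],[-0.1165,0.0556,0],0],[[0,0,0],[-0.1165,0.0556,0],0],[[0,0,0],[-0.1165,0.0556,0],0],[[0,0,0],[0,0,0],0],[[0,0,0],[0,0,0],0]]'
python3 -c "
from h import *
c=shot('wrist','w1')"
```

```text
clock: 0.82
eef_pos: [0.2182, 0.4496, 0.2309]
tool_rot: [0.664, 0.747, -0.0, 0.0]
ft_force: [-0.5, 0.4, 0.3]
grip_width: 0.0428
grasp_force: 0.0
clock: 1.48
eef_pos: [0.3856, 0.1871, 0.2312]
tool_rot: [0.662, 0.75, -0.0, -0.0]
ft_force: [0.8, 0.7, 0.1]
grip_width: 0.0429
grasp_force: 0.0
clock: 2.32
eef_pos: [0.5523, -0.0739, 0.23]
tool_rot: [0.663, 0.748, -0.0, -0.001]
ft_force: [0.5, 1.5, -0.1]
grip_width: 0.0427
grasp_force: 0.0
```

View pics/w1.png

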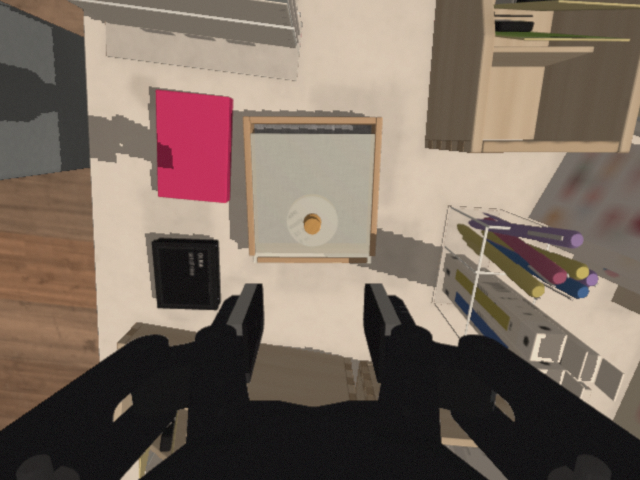

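The wrist view shows the case square in the picture, outer back corners about (245,118) and (382,118). The knob is at (313,223), pink_stock at (194,146), ink_stock at (187,274).

```bash
python3 - <<'E'
from h import *
c=load("w1"); H=hsv(c); h,s,v=[H[...,i].astype(int) for i in range(3)]
U=lambda m:m.astype(np.uint8)
print(telemetry.get_obs()["eef_pos"])
print("pink",rect(c,U((h>160)&(s>130)),.018,(140,80,245,210)))
print("ink",rect(c,U(v<60),.020,(145,225,230,315)))
print("case",rect(c,U((s>60)&(h<30)),.032,(235,105,390,268)))
k=U((s>130)&(h<30)); k2=np.zeros_like(k);k2[205:240,298:328]=k[205:240,298:328]
x,y,w,hh=cv2.boundingRect(k2); print("knob px",x,y,w,hh, cast(c,[[x+w/2,y+w/2],[x+w/2,y+hh-w/2]],.048)[:, :2])
print(cast(c,[[245,118],[382,118],[250,262],[375,262]],.032)[:2,:2],cast(c,[[250,262],[375,262]],.024)[:,:2])
E
```

```text
[ 0.55171753 -0.07263333  0.2303387 ]
pink [431.3 -29.3  99.1  70.6 -88.6]
ink [ 428.4 -158.4   77.8   67.3  -85.2]
case [548.  -52.7 131.1 126.6 -83.2]
knob px 304 214 16 20 [[ 0.55147426 -0.0805666 ]
 [ 0.55192375 -0.08433884]]
[[0.48083584 0.00357174]
 [0.60283067 0.01820996]] [[ 0.49401847 -0.13541087]
 [ 0.6209282  -0.1200956 ]]
```

```bash
python3 -m inch '[[[0,0,0],[-0.034,-0.004,0.1],0],[[0,0,0],[0,0,0.12],0],[[0,0,0],[0,0,0.12],0],[[0,0,0],[0,0,0.12],0],[[0,0,0],[0,0,0.1],0],[[0,0,0],[0,0,0.06],0],[[0,0,0],[0,0,0.036],0],[[0,0,0],[0,0,0],0],[[0,0,0],[0,0,0],0]]'
python3 -m inch '[[[0,0,0],[0,0,0],1],[[0,0,0],[0,0,0],1],[[0,0,0],[0,0,0],1],[[0,0,0],[0,0,0],1],[[0,0,0],[0,0,0],1],[[0,0,0],[0,0,0],1]]'
```

```text
clock: 3.12
eef_pos: [0.5522, -0.0815, 0.035]
tool_rot: [0.661, 0.75, 0.0, -0.0]
ft_force: [0.7, -0.3, 0.8]
grip_width: 0.0431
grasp_force: 0.0
clock: 3.62
eef_pos: [0.5518, -0.0826, 0.0365]
tool_rot: [0.662, 0.749, -0.0, 0.0]
ft_force: [-4.8, -0.1, 6.8]
grip_width: 0.0128
grasp_force: 58.5
```

```bash
python3 -m inch '[[[0,0,0],[0,0,-0.007],1],[[0,0,0],[-0.024,0,0],1],[[0,0,0],[-0.024,0,0],1],[[0,0,0],[-0.024,0,0],1],[[0,0,0],[-0.024,0,0],1],[[0,0,0],[-0.024,0,0],1],[[0,0,0],[-0.024,0,0],1],[[0,0,0],[-0.024,0,0],1],[[0,0,0],[-0.024,0,0],1],[[0,0,0],[0,0,0],1]]'; python3 -c "
from h import *
o=telemetry.get_obs();print(o['eef_pos'],o['ft_force'],o['grip_width'])"
```

```text
clock: 4.45
eef_pos: [0.5583, -0.1396, 0.0366]
tool_rot: [0.662, 0.749, 0.001, -0.002]
ft_force: [-5.6, 4.1, 3.2]
grip_width: 0.0122
grasp_force: 60.5
[ 0.55830602 -0.13955375  0.03661583] [-5.55259091  4.05915252  3.17424633] 0.012165132989128422
```

```bash
python3 -m inch '[[[0,0,0],[-0.006,0,0],1],[[0,0,0],[-0.006,0,0],1],[[0,0,0],[0,0,0],1]]'; python3 -c "
from h import *
o=telemetry.get_obs();print(o['eef_pos'],o['ft_force'],o['grip_width'])"
python3 -m inch '[[[0,0,0],[0,0,0],0],[[0,0,0],[0,0,0],0],[[0,0,0],[0,0,0],0],[[0,0,0],[0,0,0],0],[[0,0,0],[0,0,-0.06],0],[[0,0,0],[0,0,-0.13],0],[[0,0,0],[0,0,-0.13],0],[[0,0,0],[0,0,-0.13],0],[[0,0,0],[0,0,-0.13],0],[[0,0,0],[0,0,0],0]]'
python3 -m inch '[[[0,0,0],[0,0,0],0]]'
python3 -c "
from h import *
c=shot('wrist','w2')"
```

```text
clock: 4.7
eef_pos: [0.5583, -0.1397, 0.0366]
tool_rot: [0.661, 0.75, 0.002, -0.004]
ft_force: [-6.3, 12.8, 5.3]
grip_width: 0.0127
grasp_force: 60.7
[ 0.55832726 -0.13967456  0.03662472] [-6.31008267 12.78140412  5.29223891] 0.012724681000082706
clock: 5.53
eef_pos: [0.5648, -0.1449, 0.2206]
tool_rot: [0.662, 0.749, 0.004, 0.008]
ft_force: [1.2, -0.6, 0.6]
grip_width: 0.0426
grasp_force: 0.0
clock: 5.62
eef_pos: [0.5623, -0.1443, 0.2146]
tool_rot: [0.662, 0.749, 0.002, 0.004]
ft_force: [-0.6, -0.3, -0.5]
grip_width: 0.0429
grasp_force: 0.0
```

View pics/w2.png

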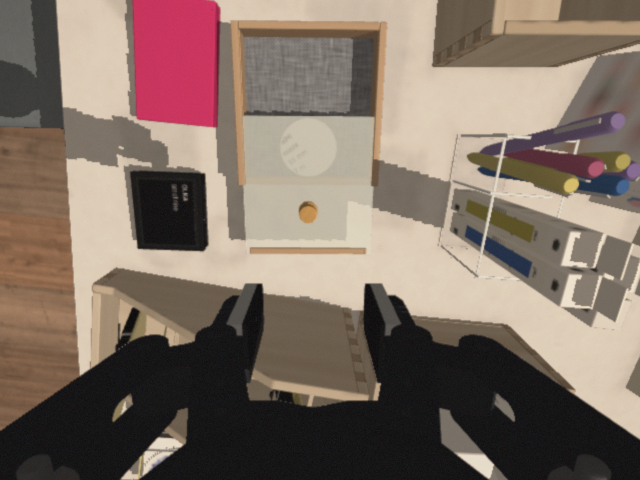

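The cover is fully drawn and the stop was felt at 13 N. The knob is now at (308,212) and the free space is clear in rows 37-115. Next is the pile.

```bash
python3 -m inch '[[[0,0,0],[0.1225,0.0145,-0.03],-0.5],[[0,0,0],[0.1225,0.0145,-0.03],-0.5],[[0,0,0],[0.1225,0.0145,-0.03],-0.5],[[0,0,0],[0.1225,0.0145,-0.03],-0.5],[[0,0,0],[0.1225,0.0145,0],-0.5],[[0,0,0],[0.1225,0.0145,0],-0.5]]'
python3 -m inch '[[[0,0,0],[0.1225,0.0145,0],-0.5],[[0,0,0],[0.1225,0.0145,0],-0.5],[[0,0,0],[0.1225,0.0145,0],-0.5],[[0,0,0],[0.1225,0.0145,0],-0.5],[[0,0,0],[0.1225,0.0145,0],-0.5],[[0,0,0],[0.1225,0.0145,0],-0.5],[[0,0,0],[0,0,0],-0.5],[[0,0,0],[0,0,0],-0.5],[[0,0,0],[0,0,0],-0.5]]'
python3 - <<'E'
from h import *
c=shot('wrist','w3')
E
```

```text
clock: 6.17
eef_pos: [0.5579, 0.0802, 0.2452]
tool_rot: [0.662, 0.749, -0.001, -0.0]
ft_force: [0.6, -0.4, -0.0]
grip_width: 0.0638
grasp_force: 0.0
clock: 6.92
eef_pos: [0.5565, 0.3005, 0.2444]
tool_rot: [0.662, 0.75, -0.002, -0.0]
ft_force: [0.4, 0.6, -0.1]
grip_width: 0.064
grasp_force: 0.0
```

View pics/w3.png

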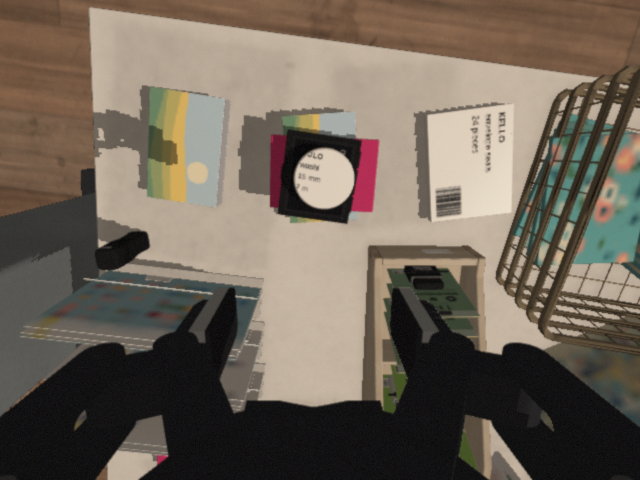

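The pile from above:
- tape disc at (326,177)
- ink pad beneath it, columns 278-360, rows 128-222
- pink carton sticking out left and right, columns 270-378
- sleeve box visible at rows 110-222
- sleeve_stock at (185,147)
- stamp at (123,250)

```bash
cat > meas.py <<'E'
from h import *
def pile(c):
    H=hsv(c); h,s,v=[H[...,i].astype(int) for i in range(3)]; U=lambda m:m.astype(np.uint8)
    R=(235,95,395,240)
    t=U((v>150)&(s<60)); m=np.zeros_like(t); m[145:212,293:358]=t[145:212,293:358]
    k=max(cv2.findContours(cv2.morphologyEx(m,cv2.MORPH_CLOSE,np.ones((9,9))),0,1)[0],key=cv2.contourArea)
    print("tape",rect(c,m,.081,R), cv2.minEnclosingCircle(k), cv2.contourArea(k))
    (u,w),r=cv2.minEnclosingCircle(k); print("tape c",cast(c,[u,w],.081))
    print("ink_pad",rect(c,U(v<70),.063,R))
    print("pink",rect(c,cv2.morphologyEx(U(((h>160)&(s>130))|(v<70)),cv2.MORPH_CLOSE,np.ones((5,5))),.043,R))
    P=U((h>160)&(s>130)); 
    for n,r in (("pinkL",(235,95,284,240)),("pinkR",(350,95,395,240))): print(n,rect(c,P,.043,r))
    print("sleeve top end",rect(c,U((s>30)&(v>90)&(h<130)),.025,(260,95,370,132)))
    print("sleeve_stock",rect(c,cv2.morphologyEx(U((s>30)&(v>50)),cv2.MORPH_OPEN,np.ones((7,7))),.025,(136,75,240,215)))
E
python3 -c "
from meas import *
pile(load('w3'));print(telemetry.get_obs()['eef_pos'])
a=load('w3')['img'][70:240,130:400,::-1];cv2.imwrite('pics/c3.png',cv2.resize(a,None,fx=2.9,fy=2.9))"
```

```text
tape [560.5 336.2  49.   48.5   7.1] ((324.0, 178.0), 30.083316802978516) 2710.5
tape c [[0.5604305  0.33668197 0.081     ]]
ink_pad [555.5 334.6  75.5  66.9  88.9]
pink [ 5.601e+02  3.327e+02  1.031e+02  8.070e+01 -1.000e-01]
pinkL [516.7 333.1  66.5  11.8 -86.1]
pinkR [599.4 339.   66.9  20.4 -86. ]
sleeve top end [545.7 390.1 104.8  32.4   7.1]
sleeve_stock [424.3 342.6 137.3 105.5 -86.1]
[0.55682393 0.29983845 0.24507972]
```

View pics/c3.png

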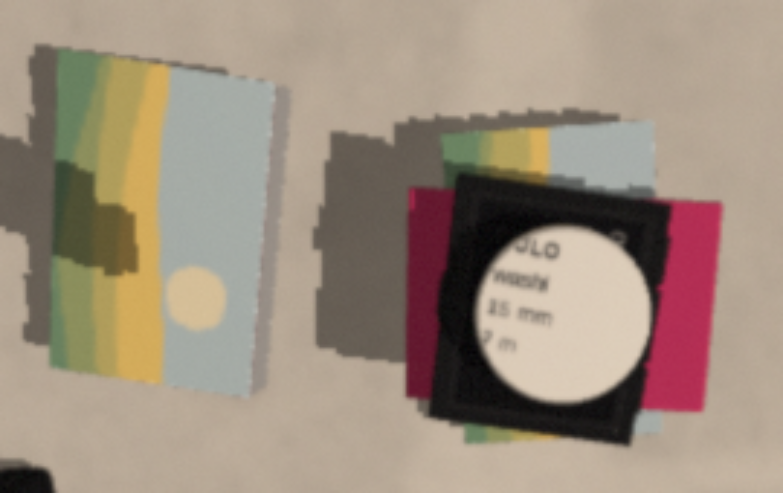

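```bash
python3 -m inch '[[[0,0,0],[0.06,0.0137,0.06],-0.5],[[0,0,0],[0.06,0.0137,0.1],-0.5],[[0,0,0],[0,0,0.13],-0.5],[[0,0,0],[0,0,0.13],-0.5],[[0,0,0],[0,0,0.1],-0.5],[[0,0,0],[0,0,0.057],-0.5],[[0,0,0],[0,0,0.03],-0.5],[[0,0,0],[0,0,0],-0.5],[[0,0,0],[0,0,0],-0.5]]'
python3 -m inch '[[[0,0,0],[0,0,0],1],[[0,0,0],[0,0,0],1],[[0,0,0],[0,0,0],1],[[0,0,0],[0,0,0],1],[[0,0,0],[0,0,0],1],[[0,0,0],[0,0,0],1]]'
python3 -m inch '[[[0,0,0],[0,0,-0.03],1],[[0,0,0],[0,0,-0.06],1],[[0,0,0],[0,0,-0.1],1],[[0,0,0],[0,0,-0.12],1],[[0,0,0],[0,0,-0.12],1],[[0,0,0],[0,0,-0.12],1],[[0,0,0],[0,0,-0.05],1],[[0,0,0],[0,0,0],1],[[0,0,0],[0,0,0],1]]'
python3 -c "
from h import *
c=shot('wrist','w4');o=telemetry.get_obs();print(o['eef_pos'],o['ft_force'],o['grip_width'])"
```

```text
clock: 7.72
eef_pos: [0.5616, 0.3368, 0.0652]
tool_rot: [0.663, 0.749, 0.0, 0.0]
ft_force: [0.8, -0.1, 1.0]
grip_width: 0.0641
grasp_force: 0.0
clock: 8.22
eef_pos: [0.5626, 0.3384, 0.0675]
tool_rot: [0.662, 0.749, 0.002, 0.001]
ft_force: [-0.1, -0.6, 5.8]
grip_width: 0.0482
grasp_force: 62.2
clock: 8.97
eef_pos: [0.5614, 0.3381, 0.2465]
tool_rot: [0.662, 0.75, 0.002, 0.001]
ft_force: [0.2, 0.4, -1.1]
grip_width: 0.0475
grasp_force: 61.8
[0.56060839 0.3376282  0.24438636] [ 0.39321997  0.13040317 -0.62405795] 0.04768522298096043
```

View pics/w4.png

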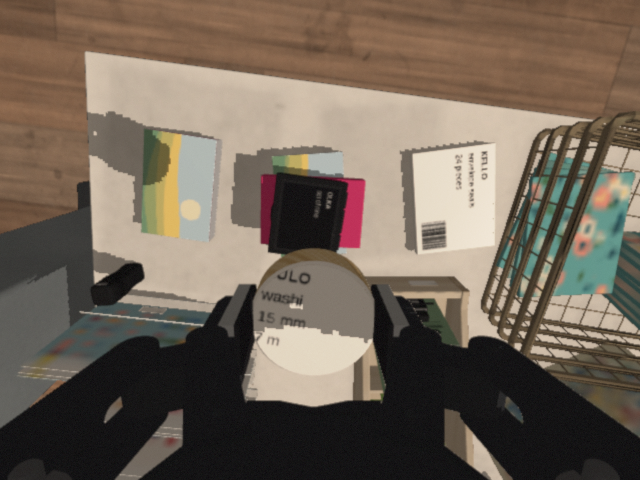

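The tape is held and the pile stayed in place: ink pad now at (308,212), pink at 262-365. Carrying it to the case.

```bash
python3 -m inch '[[[0,0,0],[-0.1197,-0.0196,0],1],[[0,0,0],[-0.1197,-0.0196,0],1],[[0,0,0],[-0.1197,-0.0196,0],1],[[0,0,0],[-0.1197,-0.0196,0],1],[[0,0,0],[-0.1197,-0.0196,0],1],[[0,0,0],[-0.1197,-0.0196,0],1],[[0,0,0],[-0.1197,-0.0196,0],1],[[0,0,0],[-0.1197,-0.0196,0],1],[[0,0,0],[-0.1197,-0.0196,0],1],[[0,0,0],[-0.1197,-0.0196,0],1]]'
python3 -m inch '[[[0,0,0],[0,0,0],1],[[0,0,0],[0,0,0],1],[[0,0,0],[0,0,0],1],[[0,0,0],[0,0,0.06],1],[[0,0,0],[0,0,0.1],1],[[0,0,0],[0,0,0.12],1],[[0,0,0],[0,0,0.12],1],[[0,0,0],[0,0,0.1],1],[[0,0,0],[0,0,0],1],[[0,0,0],[0,0,0],1]]'
python3 -c "
from h import *
o=telemetry.get_obs();print(o['eef_pos'],o['ft_force'],o['grip_width'])"
```

```text
clock: 9.85
eef_pos: [0.545, -0.0275, 0.2422]
tool_rot: [0.662, 0.75, -0.001, -0.002]
ft_force: [0.7, -0.2, 0.0]
grip_width: 0.0478
grasp_force: 61.8
clock: 10.68
eef_pos: [0.5449, -0.0243, 0.0927]
tool_rot: [0.661, 0.75, -0.002, -0.002]
ft_force: [-0.3, 0.7, 0.6]
grip_width: 0.0478
grasp_force: 61.9
[ 0.54487392 -0.0243293   0.0926596 ] [-0.26245235  0.70568759  0.6287274 ] 0.047761556210110245
```

```bash
python3 -m inch '[[[0,0,0],[-0.006,0,0.09],1],[[0,0,0],[0,0,0.08],1],[[0,0,0],[0,0,0.05],1],[[0,0,0],[0,0,0.03],1],[[0,0,0],[0,0,0.02],1],[[0,0,0],[0,0,0],1],[[0,0,0],[0,0,0],1]]'
python3 -c "
from h import *
o=telemetry.get_obs();print(o['eef_pos'],o['ft_force'],o['grip_width'])"
```

```text
clock: 11.27
eef_pos: [0.5483, -0.0276, 0.0149]
tool_rot: [0.662, 0.75, 0.001, 0.001]
ft_force: [-0.0, 0.6, -0.2]
grip_width: 0.0482
grasp_force: 61.9
[ 0.54833295 -0.02756406  0.01489968] [-0.00525454  0.56497318 -0.18985555] 0.04817525958152718
```

```bash
python3 -m inch '[[[0,0,0],[0,0,0.008],1],[[0,0,0],[0,0,0],1],[[0,0,0],[0,0,0],1]]'
python3 -m inch '[[[0,0,0],[0,0,0],0.2],[[0,0,0],[0,0,0],-0.2],[[0,0,0],[0,0,0],-0.4],[[0,0,0],[0,0,0],-0.4],[[0,0,0],[0,0,-0.05],-0.4],[[0,0,0],[0,0,-0.1],-0.4],[[0,0,0],[0,0,-0.13],-0.4],[[0,0,0],[0,0,-0.13],-0.4],[[0,0,0],[0,0,-0.13],0],[[0,0,0],[0,0,-0.13],0]]'
python3 -m inch '[[[0,0,0],[-0.1,0,0],0],[[0,0,0],[-0.1,0,0],0],[[0,0,0],[-0.13,0,0],0],[[0,0,0],[0,0,0],0],[[0,0,0],[0,0,0],0]]'
python3 -c "
from h import *
c=shot('wrist','w5');o=telemetry.get_obs();print(o['eef_pos'],o['ft_force'],o['grip_width'])"
```

```text
clock: 11.52
eef_pos: [0.5476, -0.0278, 0.0119]
tool_rot: [0.662, 0.749, 0.0, 0.001]
ft_force: [0.4, 0.2, -0.2]
grip_width: 0.0478
grasp_force: 61.9
clock: 12.35
eef_pos: [0.5466, -0.0277, 0.214]
tool_rot: [0.662, 0.749, -0.0, -0.0]
ft_force: [1.8, -0.4, 1.1]
grip_width: 0.0424
grasp_force: 0.0
clock: 12.77
eef_pos: [0.5591, -0.1279, 0.2118]
tool_rot: [0.663, 0.748, -0.0, -0.0]
ft_force: [-0.6, 0.2, -0.3]
grip_width: 0.0428
grasp_force: 0.0
[ 0.55892588 -0.12666109  0.21175093] [-0.01201216 -0.09750167 -1.36738004] 0.0424338503016754
```

View pics/w5.png

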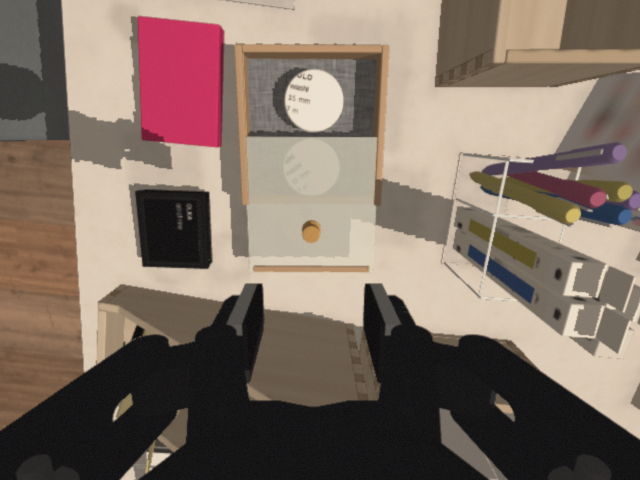

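The tape lies flat at (313,101) in the free space, clear of the roll under the cover. Knob is at (312,232). Shutting the cover.

```bash
python3 -m inch '[[[0,0,0],[-0.047,-0.006,0.08],0],[[0,0,0],[0,0,0.12],0],[[0,0,0],[0,0,0.12],0],[[0,0,0],[0,0,0.12],0],[[0,0,0],[0,0,0.08],0],[[0,0,0],[0,0,0.05],0],[[0,0,0],[0,0,0],0],[[0,0,0],[0,0,0],0],[[0,0,0],[0,0,0],0]]'
python3 -m inch '[[[0,0,0],[0,0,0],1],[[0,0,0],[0,0,0],1],[[0,0,0],[0,0,0],1],[[0,0,0],[0,0,0],1],[[0,0,0],[0,0,0],1]]'
python3 -m inch '[[[0,0,0],[0.024,0,0],1],[[0,0,0],[0.024,0,0],1],[[0,0,0],[0.024,0,0],1],[[0,0,0],[0.024,0,0],1],[[0,0,0],[0.024,0,0],1],[[0,0,0],[0.024,0,0],1],[[0,0,0],[0.024,0,0],1],[[0,0,0],[0.024,0,0],1],[[0,0,0],[0.024,0,0],1],[[0,0,0],[0,0,0],1]]'
python3 -m inch '[[[0,0,0],[0.01,0,0],1],[[0,0,0],[0,0,0],1],[[0,0,0],[0,0,0],1]]'
python3 -m inch '[[[0,0,0],[0.007,0,0],1],[[0,0,0],[0,0,0],1],[[0,0,0],[0,0,0],1]]'
```

```text
clock: 13.57
eef_pos: [0.5603, -0.1396, 0.0424]
tool_rot: [0.662, 0.75, 0.001, 0.001]
ft_force: [0.4, 0.3, 0.3]
grip_width: 0.0426
grasp_force: 0.0
clock: 13.98
eef_pos: [0.5585, -0.1406, 0.043]
tool_rot: [0.662, 0.749, -0.0, 0.0]
ft_force: [-4.4, 0.6, 7.3]
grip_width: 0.0117
grasp_force: 58.6
clock: 14.82
eef_pos: [0.5509, -0.0753, 0.043]
tool_rot: [0.662, 0.75, 0.0, 0.0]
ft_force: [-4.5, 0.5, 7.1]
grip_width: 0.0121
grasp_force: 58.8
clock: 15.07
eef_pos: [0.5508, -0.0749, 0.043]
tool_rot: [0.662, 0.749, -0.001, 0.002]
ft_force: [-3.4, -4.2, 5.7]
grip_width: 0.0115
grasp_force: 58.8
clock: 15.32
eef_pos: [0.5508, -0.0748, 0.043]
tool_rot: [0.663, 0.749, -0.003, 0.003]
ft_force: [-3.2, -9.5, 4.0]
grip_width: 0.0117
grasp_force: 58.7
```

```bash
python3 -m inch '[[[0,0,0],[0,0,0],0],[[0,0,0],[0,0,0],0],[[0,0,0],[0,0,0],0],[[0,0,0],[0,0,-0.05],0],[[0,0,0],[0,0,-0.11],-1],[[0,0,0],[0,0,-0.13],-1],[[0,0,0],[0,0,-0.13],-1],[[0,0,0],[0,0,-0.13],-1],[[0,0,0.0111],[0,0,-0.1],-1],[[0,0,0.0111],[0,0,-0.05],-1]]'
python3 -m inch '[[[0,0,0],[0.1247,-0.001,0],-1],[[0,0,0],[0.1247,-0.001,0],-1],[[0,0,0],[0.1247,-0.001,0],-1],[[0,0,0],[0.1247,-0.001,0],-1],[[0,0,0],[0.1247,-0.001,0],-1],[[0,0,0],[0.1247,-0.001,0],-1],[[0,0,0],[0.1247,-0.001,0],-1],[[0,0,0],[0.1247,-0.001,0],-1],[[0,0,0],[0.1247,-0.001,0],-1],[[0,0,0],[0.1247,-0.001,0],-1]]'
python3 -m inch '[[[0,0,0],[0,0,0],-1],[[0,0,0],[0,0,0],-1],[[0,0,0],[0,0,0],-1]]'
python3 - <<'E'
from meas import *
c=shot('wrist','w6'); t=shot('top','t6'); o=telemetry.get_obs();print(o['eef_pos'],o['tool_rot'])
H=hsv(c); h,s,v=[H[...,i].astype(int) for i in range(3)]; U=lambda m:m.astype(np.uint8)
ctr=proj(c,[.555,.334,.063])[0].astype(int); print(ctr)
R=(ctr[0]-90,max(ctr[1]-80,0),ctr[0]+90,ctr[1]+70)
print("ink",rect(c,U(v<70),.063,R))
P=U((h>160)&(s>130)); cc=ctr[0]
print("pinkL",rect(c,P,.043,(R[0],R[1],cc-20,R[3])),"pinkR",rect(c,P,.043,(cc+20,R[1],R[2],R[3])))
q=load('w1'); H=hsv(q); h,s,v=[H[...,i].astype(int) for i in range(3)]
for th in (50,60,70,80): print(rect(q,U(v<th),.02,(145,225,230,315)))
# cover check from the top camera: knob
H=hsv(t); k=U((H[...,1]>110)&(H[...,0]<30)); print("knob top",rect(t,k,.048,(415,180,438,202)))
E
```

```text
clock: 16.15
eef_pos: [0.5525, -0.0705, 0.2567]
tool_rot: [0.714, 0.701, 0.003, 0.003]
ft_force: [0.2, 0.6, 0.5]
grip_width: 0.0852
grasp_force: 0.0
clock: 16.98
eef_pos: [0.5529, 0.3056, 0.2514]
tool_rot: [0.712, 0.702, 0.0, -0.0]
ft_force: [0.4, -1.2, 1.0]
grip_width: 0.0852
grasp_force: 0.0
clock: 17.23
eef_pos: [0.5531, 0.3036, 0.2508]
tool_rot: [0.712, 0.702, -0.0, 0.0]
ft_force: [-0.4, 0.0, -0.5]
grip_width: 0.0852
grasp_force: 0.0
[0.55354584 0.30227438 0.25133507] [ 7.13040538e-01  7.01122803e-01 -5.43514530e-05  6.17099958e-05]
[315 180]
ink [555.9 334.8  75.   66.3  89. ]
pinkL [515.1 333.6  66.1  13.4  89. ] pinkR [600.2 339.1  67.2  20.6 -88.3]
[ 428.3 -158.4   77.2   67.   -85.3]
[ 428.4 -158.4   77.8   67.3  -85.2]
[ 428.3 -158.4   78.1   67.9  -85.3]
[ 428.3 -158.3   78.7   68.1  -85.3]
knob top [549.4 -74.6  13.7  11.8  88.8]
```

View pics/w6.png

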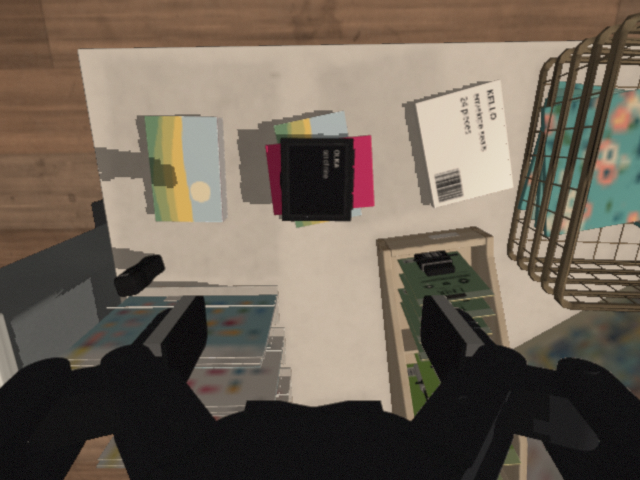

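Ink pad at (317,179), now square to the image. The cover knob checks shut at y = −74.6 mm. Picking the ink pad.

```bash
python3 -m inch '[[[0,0,0],[0.06,0.004,0.06],-1],[[0,0,0],[0.048,0.002,0.1],-1],[[0,0,0],[0,0,0.13],-1],[[0,0,0],[0,0,0.13],-1],[[0,0,0],[0,0,0.13],-1],[[0,0,0],[0,0,0.07],-1],[[0,0,0],[0,0,0.05],-1],[[0,0,0],[0,0,0],-1],[[0,0,0],[0,0,0],-1],[[0,0,0],[0,0,0],-1]]'
python3 -m inch '[[[0,0,0],[0,0,0],1],[[0,0,0],[0,0,0],1],[[0,0,0],[0,0,0],1],[[0,0,0],[0,0,0],1],[[0,0,0],[0,0,0],1]]'
python3 -c "
from h import *
o=telemetry.get_obs();print(o['eef_pos'],o['tool_rot'],o['ft_force'],o['grip_width'])"
python3 -m inch '[[[0,0,0],[0,0,-0.03],1],[[0,0,0],[0,0,-0.06],1],[[0,0,0],[0,0,-0.1],1],[[0,0,0],[0,0,-0.13],1],[[0,0,0],[0,0,-0.13],1],[[0,0,0],[0,0,-0.13],1],[[0,0,-0.0079],[0,0,-0.08],1],[[0,0,-0.0079],[0,0,0],1],[[0,0,0],[0,0,0],1],[[0,0,0],[0,0,0],1]]'
python3 -c "
from h import *
shot('wrist','w7');o=telemetry.get_obs();print(o['eef_pos'],o['tool_rot'],o['ft_force'],o['grip_width'])"
```

```text
clock: 18.17
eef_pos: [0.5572, 0.3353, 0.052]
tool_rot: [0.713, 0.701, 0.001, 0.0]
ft_force: [0.6, -0.2, 0.6]
grip_width: 0.0856
grasp_force: 0.0
clock: 18.58
eef_pos: [0.5575, 0.3364, 0.0531]
tool_rot: [0.713, 0.701, 0.002, 0.001]
ft_force: [-0.0, -1.0, 6.2]
grip_width: 0.0625
grasp_force: 65.9
[0.55748129 0.33643037 0.05311757] [0.71270122 0.7014631  0.00242981 0.0007709 ] [-4.59323057e-03 -1.02810356e+00  6.18010977e+00] 0.062493197533294596
clock: 19.42
eef_pos: [0.5555, 0.3356, 0.2485]
tool_rot: [0.677, 0.736, 0.0, -0.0]
ft_force: [-0.0, 0.6, -1.2]
grip_width: 0.0627
grasp_force: 65.6
[0.55515779 0.33533726 0.24732414] [ 6.77366472e-01  7.35645124e-01 -9.13447004e-04 -2.81975848e-04] [ 0.31002969 -0.08269028 -1.08945211] 0.06253266946053411
```

View pics/w7.png

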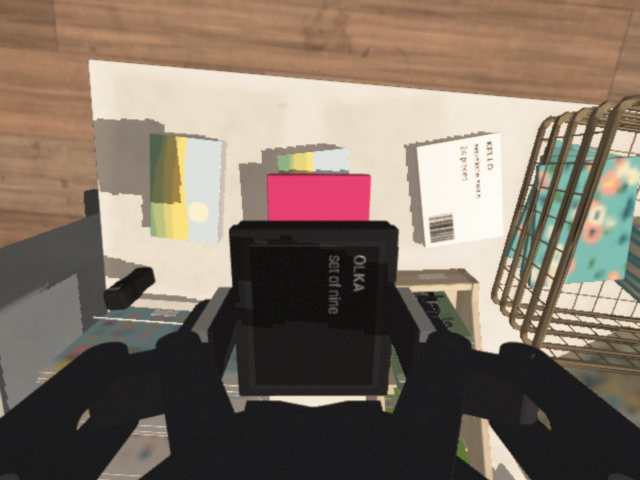

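The ink pad is held squarely and the pink carton stayed in place below. Carrying it to ink_stock.

```bash
python3 -m inch '[[[0,0,0],[-0.1232,-0.0428,0],1],[[0,0,0],[-0.1232,-0.0428,0],1],[[0,0,0],[-0.1232,-0.0428,0],1],[[0,0,0],[-0.1232,-0.0428,0],1],[[0,0,0],[-0.1232,-0.0428,0],1],[[0,0,0],[-0.1232,-0.0428,0],1],[[0,0,0],[-0.1232,-0.0428,0],1],[[0,0,0],[-0.1232,-0.0428,0],1],[[0,0,0],[-0.1232,-0.0428,0],1],[[0,0,0],[-0.1232,-0.0428,0],1]]'
python3 -m inch '[[[0,0,0],[-0.1232,-0.0428,0],1],[[0,0,0],[-0.1232,-0.0428,0],1],[[0,0,0],[-0.1232,-0.0428,0],1],[[0,0,0],[0,0,0],1],[[0,0,0],[0,0,0.06],1],[[0,0,0],[0,0,0.12],1],[[0,0,0],[0,0,0.12],1],[[0,0,0],[0,0,0.12],1],[[0,0,0],[0,0,0],1],[[0,0,0],[0,0,0],1]]'
python3 -m inch '[[[0,0,0],[0,0,0],1]]'
python3 -c "
from h import *
o=telemetry.get_obs();print(o['eef_pos'],o['tool_rot'],o['ft_force'],o['grip_width'])"
```

```text
clock: 20.3
eef_pos: [0.4568, -0.0448, 0.2468]
tool_rot: [0.677, 0.736, -0.001, -0.001]
ft_force: [0.4, -0.9, -0.9]
grip_width: 0.0626
grasp_force: 65.6
clock: 21.13
eef_pos: [0.427, -0.1558, 0.1201]
tool_rot: [0.677, 0.736, -0.001, -0.004]
ft_force: [-0.4, 0.2, -0.4]
grip_width: 0.0626
grasp_force: 66.2
clock: 21.22
eef_pos: [0.4303, -0.1571, 0.1232]
tool_rot: [0.677, 0.736, 0.0, 0.0]
ft_force: [-0.0, -0.1, 0.2]
grip_width: 0.0625
grasp_force: 66.2
[ 0.43026315 -0.15705077  0.12319613] [6.76948858e-01 7.36029982e-01 1.68294363e-04 2.84558635e-04] [-0.00066092 -0.07813296  0.22740409] 0.06254149337456585
```

```bash
python3 -m inch '[[[0,0,0],[0,0,0.1],1],[[0,0,0],[0,0,0.08],1],[[0,0,0],[0,0,0.06],1],[[0,0,0],[0,0,0.04],1],[[0,0,0],[0,0,0.015],1],[[0,0,0],[0,0,0],1],[[0,0,0],[0,0,0],1],[[0,0,0],[0,0,0],1]]'
python3 -c "
from h import *
o=telemetry.get_obs();print(o['eef_pos'],o['tool_rot'],o['ft_force'],o['joint_vel'].round(3))"
python3 -m inch '[[[0,0,0],[0,0,0],1],[[0,0,0],[0,0,0],1]]'
python3 -m inch '[[[0,0,0],[0,0,0],1],[[0,0,0],[0,0,0],1]]'
```

```text
clock: 21.88
eef_pos: [0.4313, -0.1577, 0.0354]
tool_rot: [0.677, 0.736, 0.001, 0.002]
ft_force: [-0.1, 0.3, -1.2]
grip_width: 0.0624
grasp_force: 66.2
[ 0.43126037 -0.15765185  0.03538612] [6.76958061e-01 7.36019327e-01 7.17256011e-04 1.67906320e-03] [-0.1461528   0.28924151 -1.18895114] [-0.     0.    -0.009 -0.004  0.     0.001]
clock: 22.05
eef_pos: [0.4304, -0.1574, 0.0346]
tool_rot: [0.677, 0.736, 0.0, 0.001]
ft_force: [0.5, 0.1, -0.8]
grip_width: 0.0628
grasp_force: 66.2
clock: 22.22
eef_pos: [0.4297, -0.1572, 0.0339]
tool_rot: [0.677, 0.736, 0.0, 0.0]
ft_force: [0.3, 0.4, -0.3]
grip_width: 0.0623
grasp_force: 66.2
```

```bash
python3 -m inch '[[[0,0,0],[0,0,0.007],1],[[0,0,0],[0,0,0],1],[[0,0,0],[0,0,0],1],[[0,0,0],[0,0,0],1],[[0,0,0],[0,0,0],1],[[0,0,0],[0,0,0],1]]'
python3 -m inch '[[[0,0,0],[0,0,0],1],[[0,0,0],[0,0,0],1],[[0,0,0],[0,0,0],1]]'
```

```text
clock: 22.72
eef_pos: [0.4295, -0.1571, 0.0315]
tool_rot: [0.677, 0.736, -0.0, -0.0]
ft_force: [0.2, -0.5, -0.9]
grip_width: 0.0631
grasp_force: 66.2
clock: 22.97
eef_pos: [0.4296, -0.1571, 0.0315]
tool_rot: [0.677, 0.736, 0.0, 0.0]
ft_force: [0.1, 0.1, 0.4]
grip_width: 0.0627
grasp_force: 66.2
```

```bash
python3 -m inch '[[[0,0,0],[0,-0.004,0.004],1],[[0,0,0],[0,0,0],1],[[0,0,0],[0,0,0],1],[[0,0,0],[0,0,0],1]]'
python3 -m inch '[[[0,0,0],[0,0,0],-0.6],[[0,0,0],[0,0,0],-0.8],[[0,0,0],[0,0,0],-1],[[0,0,0],[0,0,0],-1],[[0,0,0],[0,0,0],-1],[[0,0,0],[0,0,-0.05],-1],[[0,0,0],[0,0,-0.1],-1],[[0,0,0],[0,0,-0.13],-1],[[0,0,0],[0,0,-0.13],-1],[[0,0,0],[0,0,-0.13],-1]]'
python3 -m inch '[[[0,0,0],[-0.12,0,-0.1],-1],[[0,0,0],[-0.12,0,-0.1],-1],[[0,0,0],[0,0,0],-1],[[0,0,0],[0,0,0],-1],[[0,0,0],[0,0,0],-1],[[0,0,0],[0,0,0],-1]]'
python3 - <<'E'
from h import *
c=shot('wrist','w8');t=shot('top','t8'); o=telemetry.get_obs();print(o['eef_pos'])
U=lambda m:m.astype(np.uint8)
u=proj(c,[.428,-.158,.04])[0].astype(int); print(u)
v=hsv(c)[...,2]; print("ink stack top",rect(c,U(v<60),.04,(max(u[0]-65,0),max(u[1]-65,0),u[0]+65,u[1]+65)))
print("topcam",rect(t,U(hsv(t)[...,2]<60),.04,(435,220,500,285)))
h,s=hsv(c)[...,0],hsv(c)[...,1]; print("pink",rect(c,U((h>160)&(s>130)),.018,(0,0,640,200)))
E
```

```text
clock: 23.3
eef_pos: [0.4283, -0.1572, 0.0303]
tool_rot: [0.677, 0.736, -0.0, -0.0]
ft_force: [-0.8, -0.5, -0.5]
grip_width: 0.0629
grasp_force: 66.2
clock: 24.13
eef_pos: [0.4277, -0.157, 0.1939]
tool_rot: [0.677, 0.736, -0.0, -0.0]
ft_force: [1.0, -0.5, -0.7]
grip_width: 0.0851
grasp_force: 0.0
clock: 24.63
eef_pos: [0.4326, -0.2199, 0.2441]
tool_rot: [0.677, 0.736, -0.0, -0.002]
ft_force: [-0.3, -0.2, -0.1]
grip_width: 0.0853
grasp_force: 0.0
[ 0.43283244 -0.21977653  0.24422494]
[314 145]
ink stack top [ 427.7 -159.    72.2   66.   -85.2]
topcam [ 426.8 -155.6   76.3   65.8  -85.3]
pink [430.2 -56.   67.6  52.    1.5]
```

View pics/w8.png

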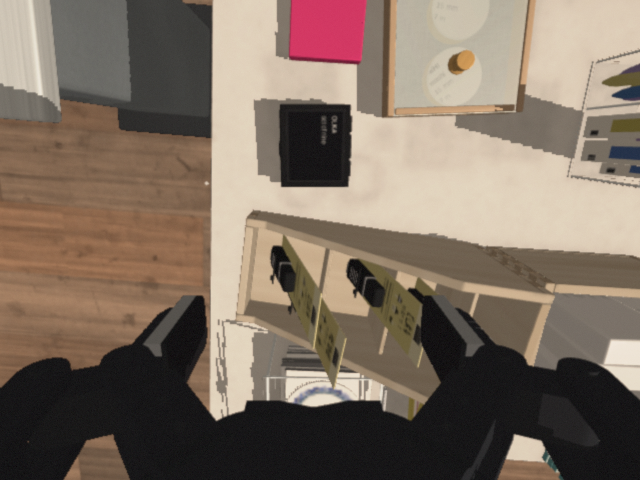

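The ink stack is square: measured (427.7,−159.0), 72×66 mm, −85.2°, which matches the stock. In the picture the ink pads are at (315,145), pink_stock is at the top and the cover is shut. Now turning the tool for the pink carton.

```bash
python3 -m inch '[[[0,0,-0.019],[0,0,0],-1],[[0,0,-0.019],[0,0,0],-1],[[0,0,-0.019],[0,0,0],-1],[[0,0,-0.019],[0,0,0],-1],[[0,0,-0.019],[0,0,0],-1],[[0,0,-0.019],[0,0,0],-1],[[0,0,-0.019],[0,0,0],-1]]'
python3 -m inch '[[[0,0,-0.019],[0,0,0],-1],[[0,0,-0.019],[0,0,0],-1],[[0,0,-0.019],[0,0,0],-1],[[0,0,-0.019],[0,0,0],-1],[[0,0,-0.019],[0,0,0],-1],[[0,0,-0.019],[0,0,0],-1],[[0,0,0],[0,0,0],-1],[[0,0,0],[0,0,0],-1]]'
python3 -c "
from h import *
o=telemetry.get_obs();print(o['eef_pos'],o['tool_rot'],o['joint_pos'])"
```

```text
clock: 25.32
eef_pos: [0.4332, -0.22, 0.2447]
tool_rot: [0.317, 0.949, 0.0, -0.001]
ft_force: [0.2, 0.7, -0.1]
grip_width: 0.0855
grasp_force: 0.0
clock: 25.98
eef_pos: [0.4334, -0.2202, 0.245]
tool_rot: [-0.031, 1.0, 0.0, -0.001]
ft_force: [-0.8, -0.1, -0.1]
grip_width: 0.085
grasp_force: 0.0
[ 0.43338989 -0.22023495  0.24496157] [-3.13218949e-02  9.99509043e-01  4.04649902e-04 -6.69690900e-04] [-4.70201803e-01  2.08765274e-01 -3.53646894e-04  1.36324093e+00
  6.57032544e-05 -5.32855911e-01]
```

```bash
python3 -m inch '[[[0,0,0],[-0.0395,0.1213,0],-1],[[0,0,0],[-0.0395,0.1213,0],-1],[[0,0,0],[-0.0395,0.1213,0],-1],[[0,0,0],[-0.0395,0.1213,0],-1],[[0,0,0],[-0.0395,0.1213,0],-1],[[0,0,0],[-0.0395,0.1213,0],-1],[[0,0,0],[-0.0395,0.1213,0],-1],[[0,0,0],[-0.0395,0.1213,0],-1]]'
python3 -m inch '[[[0,0,0],[-0.0395,0.1213,0],-1],[[0,0,0],[-0.0395,0.1213,0],-1],[[0,0,0],[-0.0395,0.1213,0],-1],[[0,0,0],[-0.0395,0.1213,0],-1],[[0,0,0],[-0.0395,0.1213,0],-1],[[0,0,0],[-0.0395,0.1213,0],-1],[[0,0,0],[-0.0395,0.1213,0],-1],[[0,0,0],[0,0,0],-1],[[0,0,0],[0,0,0],-1],[[0,0,0],[0,0,0],-1]]'
python3 - <<'E'
from h import *
c=shot('wrist','w9');t=shot('top','t9'); o=telemetry.get_obs();print(o['eef_pos'],o['tool_rot'])
U=lambda m:m.astype(np.uint8)
H=hsv(c);h,s,v=H[...,0],H[...,1],H[...,2]; u=proj(c,[.56,.336,.043])[0].astype(int); print(u)
print("pink",rect(c,U((h>160)&(s>130)),.043,(u[0]-110,max(0,u[1]-110),u[0]+110,u[1]+110)))
q=load('w5');H=hsv(q);h,s=H[...,0],H[...,1];print("pink_stock w5",rect(q,U((h>160)&(s>130)),.018,(100,0,235,160)))
q=load('w2');H=hsv(q);h,s=H[...,0],H[...,1]
E
```

```text
clock: 26.65
eef_pos: [0.5093, 0.0778, 0.2454]
tool_rot: [-0.031, 1.0, -0.0, -0.0]
ft_force: [0.6, -1.4, 0.1]
grip_width: 0.0858
grasp_force: 0.0
clock: 27.48
eef_pos: [0.5752, 0.3353, 0.2446]
tool_rot: [-0.032, 0.999, -0.001, -0.001]
ft_force: [0.8, -0.6, -0.9]
grip_width: 0.0853
grasp_force: 0.0
[0.57558053 0.33408289 0.24594973] [-3.13464276e-02  9.99508561e-01 -1.76518862e-04 -8.31716205e-05]
[314 194]
pink [560.  336.1  99.3  67.4   4.5]
pink_stock w5 [431.6 -29.7  98.8  71.1 -88.6]
```

```bash
python3 -m inch '[[[0,0,-0.0025],[0.03,0.006,0.06],-1],[[0,0,0],[0.021,0.005,0.1],-1],[[0,0,0],[0,0,0.13],-1],[[0,0,0],[0,0,0.13],-1],[[0,0,0],[0,0,0.13],-1],[[0,0,0],[0,0,0.09],-1],[[0,0,0],[0,0,0.05],-1],[[0,0,0],[0,0,0.014],-1],[[0,0,0],[0,0,0],-1],[[0,0,0],[0,0,0],-1]]'
python3 -m inch '[[[0,0,0],[0,0,0],-1],[[0,0,0],[0,0,0],-1],[[0,0,0],[0,0,0],-1],[[0,0,0],[0,0,0],-1]]'
python3 -c "
from h import *
o=telemetry.get_obs();print(o['eef_pos'],o['tool_rot'],o['ft_force'])"
```

```text
clock: 28.42
eef_pos: [0.5614, 0.3371, 0.0363]
tool_rot: [-0.039, 0.999, 0.001, 0.001]
ft_force: [0.8, -0.6, 0.1]
grip_width: 0.0852
grasp_force: 0.0
clock: 28.75
eef_pos: [0.5609, 0.3378, 0.0357]
tool_rot: [-0.04, 0.999, 0.0, 0.001]
ft_force: [-0.9, -0.4, 0.1]
grip_width: 0.0856
grasp_force: 0.0
[0.56088338 0.33780123 0.03566158] [-4.01907514e-02  9.99191522e-01  4.69563225e-04  8.86047101e-04] [-0.88823745 -0.37029472  0.10222765]
```

```bash
python3 -m inch '[[[0,0,0],[0,0,0],1],[[0,0,0],[0,0,0],1],[[0,0,0],[0,0,0],1],[[0,0,0],[0,0,0],1],[[0,0,0],[0,0,0],1],[[0,0,0],[0,0,0],1]]'
python3 -m inch '[[[0,0,0],[0,0,-0.03],1],[[0,0,0],[0,0,-0.06],1],[[0,0,0],[0,0,-0.1],1],[[0,0,0],[0,0,-0.13],1],[[0,0,0],[0,0,-0.13],1],[[0,0,0],[0,0,-0.13],1],[[0,0,0],[0,0,-0.12],1]]'
python3 -m inch '[[[0,0,0.0185],[0,0,0],1],[[0,0,0.0185],[0,0,0],1],[[0,0,0.0185],[0,0,0],1],[[0,0,0.0185],[0,0,0],1],[[0,0,0.0185],[0,0,0],1],[[0,0,0.0185],[0,0,0],1],[[0,0,0.0185],[0,0,0],1]]'
python3 -m inch '[[[0,0,0.0185],[0,0,0],1],[[0,0,0.0185],[0,0,0],1],[[0,0,0.0185],[0,0,0],1],[[0,0,0.0185],[0,0,0],1],[[0,0,0.0185],[0,0,0],1],[[0,0,0.0185],[0,0,0],1],[[0,0,0.0185],[0,0,0],1],[[0,0,0],[0,0,0],1],[[0,0,0],[0,0,0],1]]'
python3 - <<'E'
from h import *
c=shot('wrist','w10'); o=telemetry.get_obs();print(o['eef_pos'],o['tool_rot'],o['grip_width'])
H=hsv(c);h,s=H[...,0],H[...,1]
print("held pink",rect(c,((h>160)&(s>130)).astype(np.uint8),o['eef_pos'][2]+.0075,(150,150,500,480)))
E
```

```text
clock: 29.25
eef_pos: [0.5608, 0.3377, 0.0359]
tool_rot: [-0.04, 0.999, 0.0, 0.001]
ft_force: [-1.6, -1.0, 5.8]
grip_width: 0.0645
grasp_force: 64.4
clock: 29.83
eef_pos: [0.56, 0.3373, 0.2473]
tool_rot: [-0.04, 0.999, 0.0, 0.0]
ft_force: [0.8, 0.3, -1.6]
grip_width: 0.0643
grasp_force: 66.2
clock: 30.42
eef_pos: [0.56, 0.3374, 0.2446]
tool_rot: [0.361, 0.933, -0.0, -0.0]
ft_force: [1.7, 0.1, -1.3]
grip_width: 0.0646
grasp_force: 66.2
clock: 31.17
eef_pos: [0.5601, 0.3374, 0.2445]
tool_rot: [0.698, 0.717, -0.0, -0.0]
ft_force: [-1.0, 0.7, -1.5]
grip_width: 0.0645
grasp_force: 66.1
[0.5601654  0.33737249 0.24449297] [ 6.97624034e-01  7.16464016e-01 -1.35275965e-04 -5.27712312e-05] 0.06436609545096414
held pink [559.8 339.6 100.9  67.6 -88.5]
```

```bash
python3 -m inch '[[[0,0,0],[-0.1216,-0.0466,0],1],[[0,0,0],[-0.1216,-0.0466,0],1],[[0,0,0],[-0.1216,-0.0466,0],1],[[0,0,0],[-0.1216,-0.0466,0],1],[[0,0,0],[-0.1216,-0.0466,0],1],[[0,0,0],[-0.1216,-0.0466,0],1],[[0,0,0],[-0.1216,-0.0466,0],1],[[0,0,0],[-0.1216,-0.0466,0],1],[[0,0,0],[-0.1216,-0.0466,0],1],[[0,0,0],[-0.1216,-0.0466,0],1]]'
python3 -m inch '[[[0,0,0],[0,0,0],1],[[0,0,0],[0,0,0],1],[[0,0,0],[0,0,0.06],1],[[0,0,0],[0,0,0.12],1],[[0,0,0],[0,0,0.12],1],[[0,0,0],[0,0,0.12],1],[[0,0,0],[0,0,0.12],1],[[0,0,0],[0,0,0.09],1],[[0,0,0],[0,0,0.06],1],[[0,0,0],[0,0,0],1]]'
python3 -m inch '[[[0,0,0],[0,0,0],1],[[0,0,0],[0,0,0],1],[[0,0,0],[0,0,0],1],[[0,0,0],[0,0,0],1],[[0,0,0],[0,0,0],1]]'
python3 -c "
from h import *
o=telemetry.get_obs();print(o['eef_pos'],o['tool_rot'],o['ft_force'])"
```

```text
clock: 32.05
eef_pos: [0.4282, -0.0321, 0.2448]
tool_rot: [0.698, 0.716, 0.0, 0.0]
ft_force: [1.1, -0.6, -0.1]
grip_width: 0.0643
grasp_force: 66.2
clock: 32.88
eef_pos: [0.4263, -0.0289, 0.0339]
tool_rot: [0.697, 0.717, -0.002, -0.003]
ft_force: [-0.4, 0.2, 0.5]
grip_width: 0.0642
grasp_force: 66.4
clock: 33.3
eef_pos: [0.4304, -0.0306, 0.0387]
tool_rot: [0.699, 0.716, 0.001, 0.001]
ft_force: [-0.1, -0.2, -0.6]
grip_width: 0.0643
grasp_force: 66.5
[ 0.43036097 -0.03058982  0.0386765 ] [0.69853465 0.7155749  0.00090872 0.00103704] [-0.07441096 -0.17327641 -0.626209  ]
```

```bash
python3 -m inch '[[[0,0,0],[0,0,0.012],1],[[0,0,0],[0,0,0.012],1],[[0,0,0],[0,0,0],1],[[0,0,0],[0,0,0],1],[[0,0,0],[0,0,0],1],[[0,0,0],[0,0,0],1],[[0,0,0],[0,0,0],1]]'
python3 -m inch '[[[0,0,0],[0,0,0],1],[[0,0,0],[0,0,0],1]]'
```

```text
clock: 33.88
eef_pos: [0.4293, -0.0306, 0.0303]
tool_rot: [0.699, 0.715, 0.0, 0.0]
ft_force: [0.7, -0.2, -1.1]
grip_width: 0.0643
grasp_force: 66.4
clock: 34.05
eef_pos: [0.4293, -0.0306, 0.0303]
tool_rot: [0.699, 0.715, 0.0, 0.0]
ft_force: [-0.4, 0.8, -0.4]
grip_width: 0.064
grasp_force: 66.4
```

```bash
python3 -m inch '[[[0,0,0],[0,0.003,0.004],1],[[0,0,0],[0,0,0],1],[[0,0,0],[0,0,0],1],[[0,0,0],[0,0,0],1]]'
python3 -m inch '[[[0,0,0],[0,0,0],-0.6],[[0,0,0],[0,0,0],-0.8],[[0,0,0],[0,0,0],-1],[[0,0,0],[0,0,0],-1],[[0,0,0],[0,0,0],-1],[[0,0,0],[0,0,-0.05],-1],[[0,0,0],[0,0,-0.1],-1],[[0,0,0],[0,0,-0.13],-1],[[0,0,0],[0,0,-0.13],-1],[[0,0,0],[0,0,-0.13],-1]]'
python3 -m inch '[[[0,0,0],[-0.1,0,-0.1],-1],[[0,0,0],[-0.1,0,-0.1],-1],[[0,0,0],[0,0,0],-1],[[0,0,0],[0,0,0],-1],[[0,0,0],[0,0,0],-1],[[0,0,0],[0,0,0],-1]]'
python3 - <<'E'
from h import *
c=shot('wrist','w11');t=shot('top','t11'); o=telemetry.get_obs();print(o['eef_pos'],o['tool_rot'])
U=lambda m:m.astype(np.uint8); pk=lambda c:U((hsv(c)[...,0]>160)&(hsv(c)[...,1]>130))
u=proj(c,[.43,-.03,.036])[0].astype(int); print(u)
print("pink stack",rect(c,pk(c),.036,(max(u[0]-90,0),max(u[1]-100,0),u[0]+90,u[1]+90)))
print("topcam",rect(t,pk(t),.036,(360,220,440,290)))
# sleeve pieces from the top camera, unobstructed
for c2,n in ((t,'t'),(load('w9'),'w9')):
    print(n)
a=t["img"][165:285,170:260,::-1]; cv2.imwrite("pics/c11.png",cv2.resize(a,None,fx=5,fy=5,interpolation=cv2.INTER_CUBIC))
E
```

```text
clock: 34.38
eef_pos: [0.4301, -0.0306, 0.029]
tool_rot: [0.699, 0.715, -0.0, -0.0]
ft_force: [0.7, 0.0, -2.0]
grip_width: 0.0642
grasp_force: 66.4
clock: 35.22
eef_pos: [0.4294, -0.0305, 0.1927]
tool_rot: [0.699, 0.715, -0.0, -0.0]
ft_force: [1.1, -0.5, 0.3]
grip_width: 0.0855
grasp_force: 0.0
clock: 35.72
eef_pos: [0.4305, -0.0888, 0.2485]
tool_rot: [0.698, 0.716, -0.001, -0.001]
ft_force: [-0.6, 0.3, -0.7]
grip_width: 0.0857
grasp_force: 0.0
[ 0.43059279 -0.08864765  0.2484833 ] [ 0.69819479  0.71590593 -0.0008403  -0.00142009]
[315 148]
pink stack [429.8 -29.4  99.   67.6 -88.6]
topcam [430.7 -29.   99.2  66.9 -88.6]
t
w9
```

Pink stack: (429.8,−29.4), 99×67.6 mm, −88.6°. It's square on its stock. Now the sleeve box.

```bash
python3 -m inch '[[[0,0,0],[0.1168,0.0422,0],-1],[[0,0,0],[0.1168,0.0422,0],-1],[[0,0,0],[0.1168,0.0422,0],-1],[[0,0,0],[0.1168,0.0422,0],-1],[[0,0,0],[0.1168,0.0422,0],-1],[[0,0,0],[0.1168,0.0422,0],-1],[[0,0,0],[0.1168,0.0422,0],-1],[[0,0,0],[0.1168,0.0422,0],-1],[[0,0,0],[0.1168,0.0422,0],-1],[[0,0,0],[0.1168,0.0422,0],-1]]'
python3 -m inch '[[[0,0,0],[0.1168,0.0422,0],-1],[[0,0,0],[0,0,0],-1],[[0,0,0],[0,0,0],-1],[[0,0,0],[0,0,0],-1],[[0,0,0],[0,0,0],-1]]'
python3 - <<'E'
from h import *
c=shot('wrist','w12'); o=telemetry.get_obs();print(o['eef_pos'],o['tool_rot'])
H=hsv(c).astype(int)
# sleeve face: colour is clearly tinted vs warm table: saturated yellow/green, or blue-grey (b>=r)
im=c["img"].astype(int); m=((H[...,1]>70)&(H[...,2]>60)&(H[...,0]>15))|((im[...,2]>im[...,0]+2)&(H[...,2]>90))
m=cv2.morphologyEx(m.astype(np.uint8),cv2.MORPH_CLOSE,np.ones((5,5)))
for n,p in (("box",[.557,.336,.025]),("stock",[.418,.339,.025])):
    u=proj(c,p)[0].astype(int); print(n,u,rect(c,m,.025,(max(0,u[0]-70),max(0,u[1]-85),u[0]+70,u[1]+80)))
out=c["img"][:,:,::-1].copy(); out[m>0]=out[m>0]//2+np.array([127,0,127],np.uint8)
cv2.imwrite("pics/c12.png",np.hstack([cv2.resize(x[60:280,100:420],None,fx=1.25,fy=1.25) for x in (c["img"][:,:,::-1],out)]))
E
```

```text
clock: 36.65
eef_pos: [0.549, 0.2663, 0.2486]
tool_rot: [0.698, 0.716, -0.001, -0.0]
ft_force: [1.2, -0.8, -0.2]
grip_width: 0.0852
grasp_force: 0.0
clock: 37.07
eef_pos: [0.5609, 0.2984, 0.2496]
tool_rot: [0.699, 0.715, -0.001, -0.0]
ft_force: [-0.9, -0.7, 0.4]
grip_width: 0.0856
grasp_force: 0.0
[0.56115086 0.29814009 0.25012608] [ 6.98954243e-01  7.15166344e-01 -2.58485647e-04 -4.33354655e-06]
box [310 169] [553.  337.8 106.1  56.6 -77.4]
stock [171 162] [416.9 341.6 105.3  55.9 -88.7]
```

View pics/c12.png

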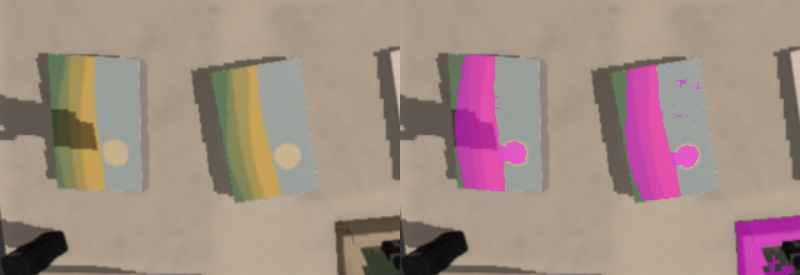

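The left panel shows sleeve_stock with corners about (47,54), (141,58), (141,191), (58,187). The box has corners about (211,72), (299,58), (316,191), (235,202). The mask missed the blue part, so I'll refine it.

```bash
python3 - <<'E'
from h import *
c=load('w12'); im=cv2.GaussianBlur(c["img"],(3,3),0).astype(int); H=hsv(c).astype(int)
r,g,b=im[...,0],im[...,1],im[...,2]
for n,q in (("stock",[(47,54),(141,58),(141,191),(58,187)]),("box",[(211,72),(299,58),(316,191),(235,202)])):
    w=cast(c,np.array(q)/1.25+[100,60],.025)[:,:2]*1000; print(n,"corners",w.round(1).tolist(),w.mean(0).round(1))
for x,y in ((205,130),(190,130),(215,130),(330,130),(260,180),(145,110)): print((x,y),im[y,x])
for k in (4,8,12):
    m=(((g-r>-k)&(H[...,2]>60))|((H[...,1]>75)&(H[...,0]>15)&(H[...,2]>35))).astype(np.uint8)
    m=cv2.morphologyEx(cv2.morphologyEx(m,cv2.MORPH_CLOSE,np.ones((7,7))),cv2.MORPH_OPEN,np.ones((7,7)))
    for n,p in (("box",[.557,.336,.025]),("stock",[.424,.341,.025])):
        u=proj(c,p)[0].astype(int); print(k,n,rect(c,m,.025,(max(0,u[0]-60),max(0,u[1]-75),u[0]+60,u[1]+70)))
E
```

```text
stock corners [[390.1, 394.4], [461.9, 393.1], [456.5, 289.0], [387.9, 290.8]] [424.1 341.8]
box corners [[515.5, 384.2], [583.1, 395.9], [601.6, 292.4], [534.5, 281.5]] [558.7 338.5]
(205, 130) [153 159 154]
(190, 130) [154 159 154]
(215, 130) [139 131 123]
(330, 130) [156 161 158]
(260, 180) [173 158 142]
(145, 110) [ 97 120  88]
4 box [558.  339.1 106.1  70.8 -79.4]
4 stock [423.  341.7 105.5  71.4  88.1]
8 box [553.1 338.5 107.4  81.9 -79.4]
8 stock [411.4 341.9 106.3  96.4  88.4]
12 box [551.  339.4 111.   87.8 -79.9]
12 stock [413.9 342.  107.4 101.6  88.4]
```

```bash
python3 -m inch '[[[0,0,-0.0126],[0,0,0],-1],[[0,0,-0.0126],[0,0,0],-1],[[0,0,0],[0.07,0.0075,0.06],-1],[[0,0,0],[0.065,0.0075,0.1],-1],[[0,0,0],[0,0,0.13],-1],[[0,0,0],[0,0,0.13],-1],[[0,0,0],[0,0,0.13],-1],[[0,0,0],[0,0,0.1],-1],[[0,0,0],[0,0,0],-1],[[0,0,0],[0,0,0],-1]]'
python3 -m inch '[[[0,0,0],[0,0,0.06],-1],[[0,0,0],[0,0,0.05],-1],[[0,0,0],[0,0,0.03],-1],[[0,0,0],[0,0,0],-1],[[0,0,0],[0,0,0],-1],[[0,0,0],[0,0,0],-1],[[0,0,0],[0,0,0],-1]]'
python3 -c "
from h import *
o=telemetry.get_obs();print(o['eef_pos'],o['tool_rot'],o['ft_force'])
t=load('t11'); im=t['img'].astype(int);H=hsv(t).astype(int)
for k in (0,4,8):
    m=(((im[...,1]-im[...,0]>-k)&(H[...,2]>60))|((H[...,1]>75)&(H[...,0]>15)&(H[...,2]>35))).astype(np.uint8)
    m=cv2.morphologyEx(m,cv2.MORPH_CLOSE,np.ones((5,5)))
    print(k,rect(t,m,.025,(180,230,250,285)),rect(t,m,.025,(175,165,250,228)))
"
```

```text
clock: 37.95
eef_pos: [0.5574, 0.3379, 0.0541]
tool_rot: [0.64, 0.768, -0.002, -0.001]
ft_force: [-0.1, -0.0, 1.7]
grip_width: 0.0858
grasp_force: 0.0
clock: 38.53
eef_pos: [0.5598, 0.3404, 0.0149]
tool_rot: [0.64, 0.768, 0.001, 0.001]
ft_force: [-0.7, -0.6, -0.7]
grip_width: 0.0854
grasp_force: 0.0
[0.55981425 0.34041359 0.01494766] [6.39879269e-01 7.68473822e-01 1.49573850e-03 5.18663665e-04] [-0.74455023 -0.58343211 -0.67462748]
0 [423.1 340.4 104.8  68.   89. ] [558.1 336.9 105.6  71.5 -79.4]
4 [423.2 340.4 104.8  72.   89. ] [558.  336.7 106.7  73.9 -79.8]
8 [417.2 341.2 106.7  83.9  89. ] [549.7 335.2 109.1  93.1 -79.8]
```

```bash
python3 -m inch '[[[0,0,0],[0,0,0.003],-1],[[0,0,0],[0,0,0],-1],[[0,0,0],[0,0,0],-1],[[0,0,0],[0,0,0],1],[[0,0,0],[0,0,0],1],[[0,0,0],[0,0,0],1],[[0,0,0],[0,0,0],1],[[0,0,0],[0,0,0],1],[[0,0,0],[0,0,0],1]]'
python3 -m inch '[[[0,0,0],[0,0,-0.03],1],[[0,0,0],[0,0,-0.06],1],[[0,0,0],[0,0,-0.1],1],[[0,0,0],[0,0,-0.13],1],[[0,0,0],[0,0,-0.13],1],[[0,0,0],[0,0,-0.1],1],[[0,0,0.0164],[0,0,-0.06],1],[[0,0,0.0164],[0,0,0],1],[[0,0,0],[0,0,0],1],[[0,0,0],[0,0,0],1]]'
python3 -m inch '[[[0,0,0],[0,0,0],1],[[0,0,0],[0,0,0],1]]'
python3 -c "
from h import *
o=telemetry.get_obs();print(o['eef_pos'],o['tool_rot'],o['ft_force'],o['grip_width'])"
```

```text
clock: 39.28
eef_pos: [0.5592, 0.3402, 0.0129]
tool_rot: [0.64, 0.769, 0.001, 0.0]
ft_force: [-1.0, 0.4, 5.8]
grip_width: 0.0684
grasp_force: 68.1
clock: 40.12
eef_pos: [0.5582, 0.3395, 0.1945]
tool_rot: [0.715, 0.7, -0.001, -0.0]
ft_force: [0.4, 0.3, -1.3]
grip_width: 0.0686
grasp_force: 67.6
clock: 40.28
eef_pos: [0.5579, 0.3393, 0.1934]
tool_rot: [0.715, 0.699, -0.002, -0.0]
ft_force: [-0.1, -0.5, -0.8]
grip_width: 0.0683
grasp_force: 67.6
[0.55785114 0.33931897 0.19341049] [ 7.14989214e-01  6.99133549e-01 -1.60379343e-03 -3.64049981e-04] [-0.11906213 -0.48391664 -0.78243221] 0.06830551530930028
```

```bash
python3 -m inch '[[[0,0,0],[0.0008,-0.1123,0],1],[[0,0,0],[0.0008,-0.1123,0],1],[[0,0,0],[0.0008,-0.1123,0],1],[[0,0,0],[0.0008,-0.1123,0],1],[[0,0,0],[0,0,0],1],[[0,0,0],[0,0,0],1],[[0,0,0],[0,0,0.06],1],[[0,0,0],[0,0,0.12],1],[[0,0,0],[0,0,0.12],1],[[0,0,0],[0,0,0.1],1]]'
python3 -m inch '[[[0,0,0],[0,0,0.06],1],[[0,0,0],[0,0,0.03],1],[[0,0,0],[0,0,0],1],[[0,0,0],[0,0,0],1],[[0,0,0],[0,0,0],1],[[0,0,0],[0,0,0],1],[[0,0,0],[0,0,0],1],[[0,0,0],[0,0,0],1]]'
python3 -c "
from h import *
o=telemetry.get_obs();print(o['eef_pos'],o['tool_rot'],o['ft_force'],o['grip_width'])"
```

```text
clock: 41.12
eef_pos: [0.425, 0.3437, 0.073]
tool_rot: [0.716, 0.698, 0.0, 0.0]
ft_force: [-0.3, 0.3, -0.7]
grip_width: 0.0684
grasp_force: 67.7
clock: 41.78
eef_pos: [0.4246, 0.3446, 0.0493]
tool_rot: [0.715, 0.699, 0.001, 0.0]
ft_force: [-1.3, 0.8, -1.4]
grip_width: 0.0683
grasp_force: 67.7
[0.4246402  0.34455047 0.04932287] [7.15481082e-01 6.98631072e-01 1.19801938e-03 1.08313275e-04] [-1.33466594  0.75127234 -1.42349865] 0.06827219960135097
```

```bash
python3 -m inch '[[[0,0,0],[-0.003,-0.004,0.018],1],[[0,0,0],[0,0,0.014],1],[[0,0,0],[0,0,0],1],[[0,0,0],[0,0,0],1],[[0,0,0],[0,0,0],1],[[0,0,0],[0,0,0],1],[[0,0,0],[0,0,0],1]]'
python3 -m inch '[[[0,0,0],[0,0,0],1],[[0,0,0],[0,0,0],1],[[0,0,0],[0,0,0],1]]'
```

```text
clock: 42.37
eef_pos: [0.4228, 0.3432, 0.0388]
tool_rot: [0.715, 0.699, 0.0, -0.0]
ft_force: [-0.4, -1.1, 5.5]
grip_width: 0.0684
grasp_force: 68.4
clock: 42.62
eef_pos: [0.4228, 0.3432, 0.0388]
tool_rot: [0.715, 0.699, 0.0, -0.0]
ft_force: [-0.8, -0.5, 6.0]
grip_width: 0.0682
grasp_force: 68.4
```

```bash
python3 -m inch '[[[0,0,0],[0,0,0],-0.6],[[0,0,0],[0,0,0],-0.8],[[0,0,0],[0,0,0],-1],[[0,0,0],[0,0,0],-1],[[0,0,0],[0,0,0],-1],[[0,0,0],[0,0,-0.05],-1],[[0,0,0],[0,0,-0.1],-1],[[0,0,0],[0,0,-0.13],-1],[[0,0,0],[0,0,-0.13],-1],[[0,0,0],[0,0,-0.13],-1]]'
python3 -m inch '[[[0,0,0],[-0.1,0,-0.1],-1],[[0,0,0],[-0.05,0,-0.1],-1],[[0,0,0],[0,0,0],-1],[[0,0,0],[0,0,0],-1],[[0,0,0],[0,0,0],-1],[[0,0,0],[0,0,0],-1]]'
python3 - <<'E'
from h import *
c=shot('wrist','w13');t=shot('top','t13'); o=telemetry.get_obs();print(o['eef_pos'])
def m(c):
    im=cv2.GaussianBlur(c["img"],(3,3),0).astype(int);H=hsv(c).astype(int)
    k=(((im[...,1]-im[...,0]>-4)&(H[...,2]>60))|((H[...,1]>75)&(H[...,0]>15)&(H[...,2]>35))).astype(np.uint8)
    return cv2.morphologyEx(cv2.morphologyEx(k,cv2.MORPH_CLOSE,np.ones((7,7))),cv2.MORPH_OPEN,np.ones((7,7)))
u=proj(c,[.423,.341,.05])[0].astype(int); print(u,rect(c,m(c),.05,(u[0]-75,max(0,u[1]-85),u[0]+75,u[1]+80)))
print("top",rect(t,m(t),.05,(175,225,250,285)))
bl=lambda c:(hsv(c)[...,2]<60).astype(np.uint8)
print("stamp",rect(t,bl(t),.068,(250,270,280,300)),rect(load('top0'),bl(load('top0')),.068,(250,270,280,300)))
print("knob",rect(t,((hsv(t)[...,1]>110)&(hsv(t)[...,0]<30)).astype(np.uint8),.048,(415,180,438,202)))
a=c["img"][:,:,::-1]; b=cv2.resize(t["img"][140:310,160:500,::-1],(640,320)); 
cv2.imwrite("pics/c13.png",np.vstack([cv2.resize(a[40:280],(640,240)),b]))
E
```

```text
clock: 43.45
eef_pos: [0.4222, 0.3427, 0.2017]
tool_rot: [0.716, 0.699, -0.001, -0.0]
ft_force: [1.8, 0.2, -1.2]
grip_width: 0.0851
grasp_force: 0.0
clock: 43.95
eef_pos: [0.421, 0.2985, 0.2582]
tool_rot: [0.715, 0.699, -0.001, -0.0]
ft_force: [-0.3, 0.5, -0.2]
grip_width: 0.0853
grasp_force: 0.0
[0.42091342 0.29860975 0.25807554]
[315 165] [421.9 342.4 105.9  70.9  88.8]
top [416.4 334.7  95.2  81.5  88.9]
stamp [368.7 228.1  25.2  18.1 -79.7] [368.7 228.2  25.5  18.1 -79.7]
knob [549.4 -74.6  13.7  11.8  88.8]
```

View pics/c13.png

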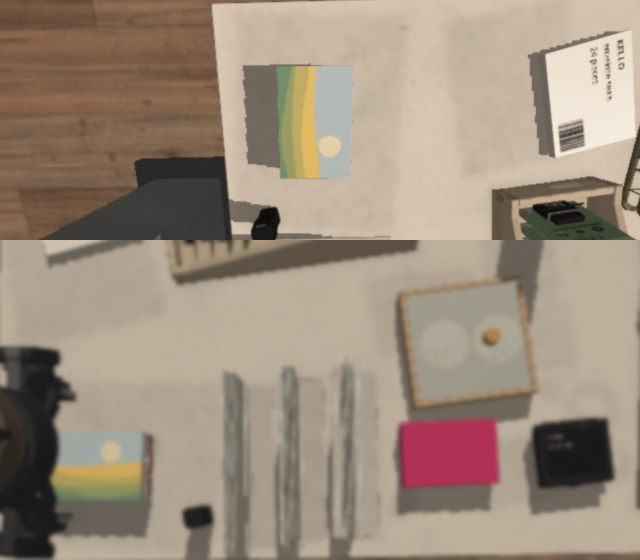

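The sleeve stack is square at (421.9,342.4), 88.8°. Both rolls sit under the shut cover, the stamp hasn't moved, and the three stacks are aligned. Handing in.

```bash
python3 -c "
from workcell import workorder
print(workorder.job_done())"
```

```text
the job is handed in; nothing more can be done
None
```

I handed the job in at about 44 s: the ink pad, pink carton and sleeve box each sit square on their match, the tape lies flat in the case with the cover fully shut, and the stamp has not moved.

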